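Release the stud from the pin feeder with its sprung lever

TASK

In the pin feeder standing in the drawer, the long thin threaded stud and the short thick dowel wait each in their own lane behind the gate; release the stud only. Under the guard, push the spring-centred lever gently over, as far as its stop, towards the lane in which the stud lies, hold it there for about a second so that the stud rolls out into the tray, then let the lever spring back to the middle. The dowel must stay in its lane; do not touch stud or dowel, and leave everything else as it is.

Things in the scene. Friction and masses are not known exactly. Their poses are not given: they have to be found in the camera images.
- feeder: Pin feeder, grey and steel, fixed, x from -99 to +77 mm, y +-131 mm, 198 mm high. Origin on its underside (on the drawer floor) below the lever; x to its back (away from the robot at yaw 0), y to its left, z up; turned by up to 0.2 rad. Two lanes slope at 14 degrees down to a tray across the front; an open aisle between them, y +-26 mm, holds the lever.
- lever (a joint): Lever angle, rad: 0 in the middle, +0.25 (stop) with its top pushed to the feeder's left (+y), -0.25 (stop) to its right. A centring spring of 2 Nm/rad gives about 6 N at the grip at the stop; past that it rises steeply. The gate sinks in the lane towards which the lever is pushed (fully open only near the stop) and rises in the other; a waiting rod rolls out in under a second.
- lever_top (a point): Middle of the lever's top end, 110 mm above its pivot; with the lever centred at (0, 0, 155 mm) in the feeder's frame, 40 mm below the roof and 15 mm behind its front edge. The top 55 mm are a black paddle, 10 mm deep in x and 12 mm wide in y. The pivot axis runs along the feeder's x at z = 45 mm.
- tray (a point): Middle of the tray's floor, at (-70, 0, 43 mm) in the feeder's frame. The tray is 48 mm long in x (from -94 to -46 mm), 246 mm wide in y, its front wall 67 mm high.
- stud: The long thin one: steel threaded stud, 12 mm in diameter, 85 mm long, lying across a lane, at the start against the gate, in the left or the right lane. Origin at its middle, on its axis; its y runs along its length (it rolls about y).
- dowel: The short thick one: smooth steel dowel, 16 mm in diameter, 50 mm long, lying across the other lane against the gate. Origin at its middle, on its axis; its y runs along its length (it rolls about y).
- strap_clamp: Bystander: dark strap clamp 28 x 102 x 14 mm lying in front of the feeder. Origin at the centre of its underside.
- t_nut: Bystander: T-nut 28 x 28 x 18 mm in front of the feeder. Origin at the centre of its underside.
- step_block: Bystander: black step block 28 x 60 x 36 mm in the left drawer. Origin at the centre of its underside.
- chuck_key: Bystander: chuck key 70 x 85 x 17 mm in the left drawer. Origin at the centre of its underside.
- spanner_17: Bystander: combination spanner 196 mm long in the left drawer. Origin at the centre of its underside.
- lane_left (a point): Middle of the left lane's floor at its gate, at (20, 76, 78 mm) in the feeder's frame. Lane: 94 mm wide in y between walls up to 104 mm high, from x = +71 mm down to x = -45 mm (floor 62 mm high there). The gate is two steel prongs that stand 13 mm up through the floor; stud or dowel rests on their uphill side.
- lane_right (a point): The same point of the right lane, at (20, -76, 78 mm); the lanes are mirror images.
- guard_edge (a point): Middle of the front lower edge of the guard roof over the lever, at (-15, 0, 195 mm) in the feeder's frame. Roof: 3 mm sheet, x from -15 to +55 mm, y +-50 mm, open at front and sides, on a 44 mm wide post whose front face is at x = +52 mm. A vertical tool cannot reach the lever past it; one tilted 25 to 45 degrees, its tip leading forward under the roof, can.

How it is judged (in metres and radians):
On the way, in this order (a step that is already met when the one before it is completed fails the run):
1. the lever is held close to its stop on the stud's side (beyond 0.235 rad of 0.25) for half a second (((y of stud in the frame of feeder above 0 m and value of joint lever above 0.235 rad) or (y of stud in the frame of feeder below 0 m and value of joint lever below -0.235 rad))), for 0.5 s.
2. the lever is back in the middle (within 0.04 rad) and the stud lies in the tray (value of joint lever between -0.04 and 0.04 rad and x of stud in the frame of feeder below -0.045 m), for 0.2 s.
At the end, for the whole second after the job is handed in: The stud lies at rest in the feeder's tray, the dowel still lies in its lane behind the gate, and the lever stands in the middle again (within 0.04 rad) (all of step 2 and x of stud in the frame of feeder above -0.096 m and y of stud in the frame of feeder between -0.125 and 0.125 m and height (world z) of stud between 0.04 and 0.07 m and linear speed of stud below 0.05 m/s and x of dowel in the frame of feeder between 0.015 and 0.072 m and height (world z) of dowel between 0.075 and 0.125 m); the robot touches nothing.
It fails at once if the lever or the feeder is pushed roughly, with more than 25 N (contact force between any of the fingers, the arm and feeder above 25 N).
It fails at once if the robot touches the stud or the dowel (contact force between any of the fingers, the arm and stud above 0.5 N or contact force between any of the fingers, the arm and dowel above 0.5 N).
It fails at once if a bystander is shoved more than 20 mm (distance of any of strap_clamp, t_nut, step_block, chuck_key, spanner_17 from where it was at the start of the episode above 0.02 m).
It also fails if it takes over 40 s, if anything falls off the work surface, if the arm or the gripper's body presses on something with over 40 N, if the wrist force passes 120 N, or if a joint passes its speed limit or range.

ROBOT

A 7-joint arm with a two-finger parallel gripper is mounted at the origin on a cart in front of the work surface, level with it; the furniture and walls round the work are solid. World frame = base frame: x ahead of the robot, y to its left, z up, the work surface at z = 0. Lengths are in mm, angles in rad, forces in N, time in s.
With the tool pointing down it reaches from about 400 to 850 mm from the base axis. Payload 4.5 kg.
Tool frame: the origin (TCP) lies midway between the tips of the shut fingers; the grasp point (between the pads) lies 19 mm behind it (hold_point_z is the x of the grasp point in the tool frame, in mm); x points along the fingers, y is the direction in which the jaws open and shut, and the axes are right-handed (so a half turn about x gives the same grasp; the last joint's range is limited). The gripper opens to 85 mm and grips with 20 to 120 N. Pads are 22 mm wide; open, the fingers measure 114 mm over their backs; the gripper's body (76 mm by 85 mm) begins 54 mm behind the grasp point. The pads swing forward as they close: fully open they stand 13 mm farther back than shut.
Start: joints at [-1.114, 0.689, -0.195, 1.565, 0.157, 0.902, -0.215], TCP at [256.431, 569.998, 231.317] pointing down, gripper open.
Joint ranges: [-3.01, 3.01], [-0.46, 2.08], [-1.47, 1.51], [0.13, 2.56], [-1, 4.14], [0.04, 2.09], [-2.66, 2.66]. Speed limits (rad/s): [2.57, 2.57, 3.14, 3.14, 3.14, 3.14, 3.14].

INTERFACE

Orientations are given as a rotation vector (axis times angle).
In Python, from workcell import state, read_camera, get_calibration, job_done, hold_point_z gives the robot as it stands.
- The arm moves only by the shell command python3 -m creep 'ROWS' [FORCE]. ROWS is text: rows parted by semicolons, each of 7 numbers parted by spaces: the shift along the tool's x, y, z in mm, then the turn, a rotation vector about the tool's x, y, z in rad, then the opening, from -1 (shut) to 1 (fully open). A call has exactly 10 rows; each row is the pose to reach, as a shift and turn from the pose measured when the call began, along the tool's axes at that moment; what a row does not reach only later rows make up. A row lasts 1/10 s, in which the tool goes at most 50 mm and 8.59 degrees, less where a joint would pass 70% of its speed; a pose out of reach is approached as far as the arm can. A call with a gripper value outside its range is refused whole. The fingers move at their own pace and stop on an object; FORCE is the grip in N (left out, the last holds). Time passes only in rows, so rows that repeat a pose let the fingers close, or fill a call up. It gives the time, the measured TCP pose, the force and the opening at its end, in the units of the state.
- state(): the state, without advancing time (a new reading comes with each control period).
- read_camera(name): name is "scene" or "top" or "wrist"; returns the picture (420x560x3 uint8, red, green, blue); there is no depth.
- get_calibration(name): a dict with "K" (3x3 intrinsics, pixels), "world_from_camera" (4x4, takes a point from camera to world coordinates). Camera axes: x right, y down, z forward; pixel columns grow to the right and rows downward; lengths in mm; the calibration is good to about 2 mm. A picture is of the moment at which its call begins: read the wrist's pose just before it. get_calibration takes no time and is no camera call; for the wrist camera it gives the pose at the moment of the call.
- job_done(): hands the job in, once; it reports no verdict.
The state is a dict: "time_s": time; "q": joint angles; "joint_velocities": joint speeds; "effort": joint torques, N m; "ee_pos": TCP position; "ee_rot": TCP orientation; "contact_force": force on the tool from outside, world axes, zero at the start; "torque": the same for the moment, N m; "finger_gap": finger opening in mm.
Only numpy, scipy, OpenCV 4.12 (cv2) and the standard library are available. Lean on these libraries where they do the work, as an engineer would, in place of code of your own. Each camera call takes 0.05 s, during which the arm holds its last target.

## Working session

There is one attempt and no reset: what is moved stays moved. The work goes in short steps, Python scripts to look and compute and a shell command to move; the robot and the scene stay as the last step left them, time stands still between calls to the robot, and variables do not carry over. Pictures are saved under pics/ and viewed, and the job is handed in when it is done.

```bash
mkdir -p pics; ls; python3 - <<'E'
from workcell import *
import cv2
for n in ["scene","top","wrist"]:
    c=get_calibration(n); print(n,c["K"],c["world_from_camera"])
    cv2.imwrite(f"pics/{n}0.png",read_camera(n)[:,:,::-1])
print(state(), hold_point_z)
E
```

```text
pics
scene [[495.13857548   0.         276.52158095]
 [  0.         495.13857548 199.72040974]
 [  0.           0.           1.        ]] [[ 5.14581725e-01 -4.18461873e-01  7.48395156e-01 -6.30068625e+02]
 [-8.57181929e-01 -2.29589844e-01  4.61007206e-01 -6.56714731e+02]
 [-2.10900116e-02 -8.78736687e-01 -4.76840693e-01  8.33637422e+02]
 [ 0.00000000e+00  0.00000000e+00  0.00000000e+00  1.00000000e+00]]
top [[389.54927179   0.         280.63876091]
 [  0.         389.54927179 213.30696188]
 [  0.           0.           1.        ]] [[ 3.71765711e-03 -9.83405671e-01  1.81382097e-01  3.17908091e+02]
 [-9.99911307e-01 -1.33596998e-03  1.32511806e-02  3.40650239e+01]
 [-1.27889651e-02 -1.81415273e-01 -9.83323416e-01  1.09184133e+03]
 [ 0.00000000e+00  0.00000000e+00  0.00000000e+00  1.00000000e+00]]
wrist [[344.74028361   0.         279.75771026]
 [  0.         344.74028361 206.45976266]
 [  0.           0.           1.        ]] [[ 4.10816743e-01  8.71757366e-01  2.66961978e-01  1.88795118e+02]
 [ 9.11716203e-01 -3.92238165e-01 -1.22158860e-01  5.99867219e+02]
 [-1.78020948e-03  2.93578466e-01 -9.55933321e-01  3.73382113e+02]
 [ 0.00000000e+00  0.00000000e+00  0.00000000e+00  1.00000000e+00]]
{'time_s': 0.15, 'q': array([-1.1142002 ,  0.68977683, -0.19452396,  1.56609952,  0.15729685,
        0.90249904, -0.21511498]), 'joint_velocities': array([-0.00069277, -0.00223333,  0.00089553, -0.00379148, -0.00079808,
       -0.00015761,  0.00150098]), 'effort': array([-2.91227545e-03, -5.39933181e+01, -1.26860350e+00, -1.58718091e+01,
        9.28981259e-03,  6.48326240e-03,  2.01518742e-05]), 'ee_pos': array([256.2781087 , 569.50249915, 230.67872979]), 'ee_rot': array([ 0.33049736,  1.54543507, -0.33267982]), 'contact_force': array([ 0.1833445 ,  0.25242134, -0.11551522]), 'torque': array([ 0.03529601, -0.02831638,  0.02255067]), 'finger_gap': 85.15828950770835} -18.700000000000003
```

View pics/top0.png

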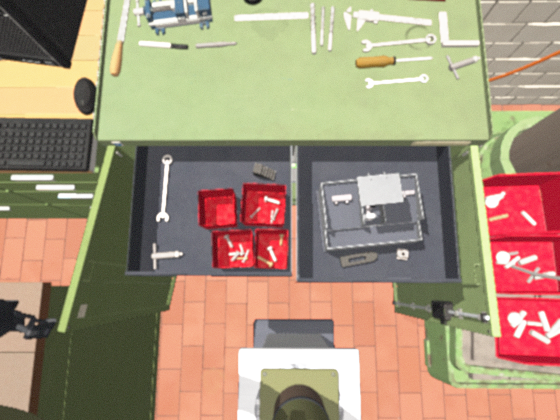

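View pics/scene0.png

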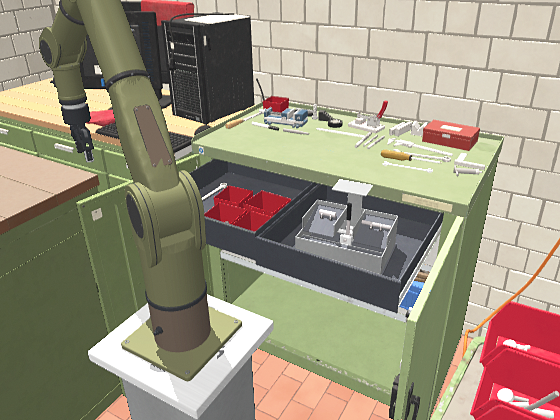

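View pics/wrist0.png

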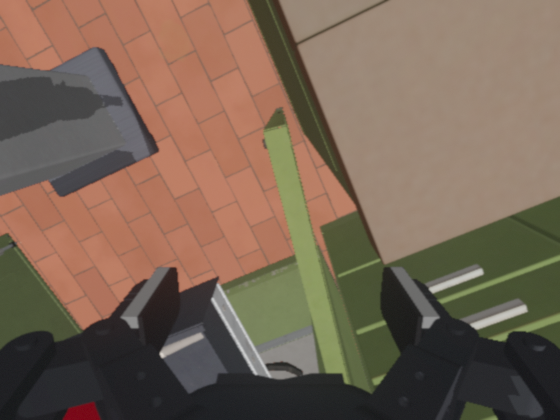

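```bash
python3 - <<'E'
import cv2
a=cv2.imread("pics/top0.png")[140:290,290:470]; cv2.imwrite("pics/topz.png",cv2.resize(a,None,fx=4.4,fy=4,interpolation=2) if 0 else cv2.resize(a,None,fx=4,fy=4,interpolation=2))
a=cv2.imread("pics/scene0.png")[165:305,280:450]; cv2.imwrite("pics/scz.png",cv2.resize(a,None,fx=4,fy=4,interpolation=2))
E
```

```text
(no output)
```

View pics/topz.png

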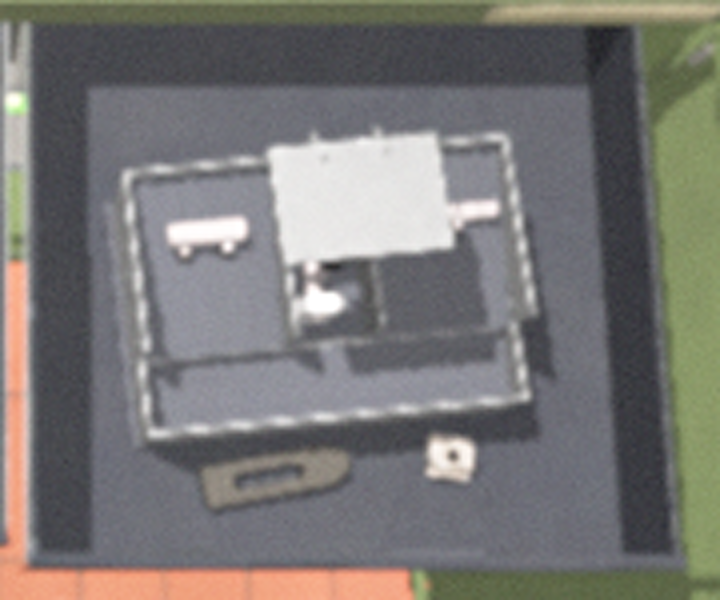

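View pics/scz.png

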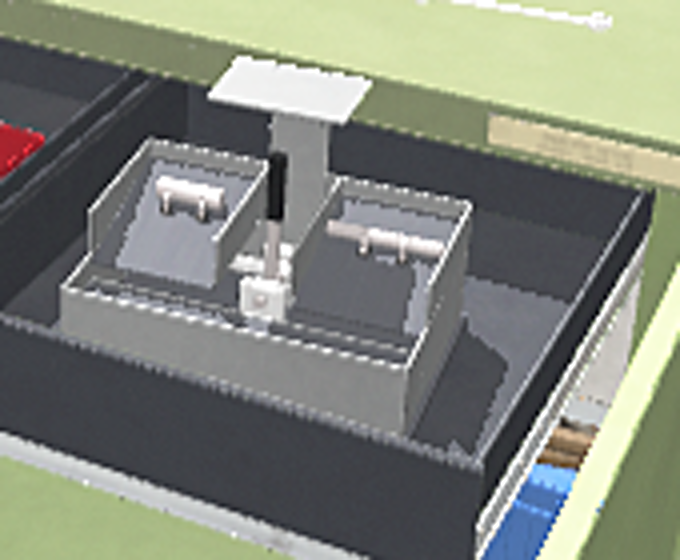

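```bash
cat > fit.py <<'E'
from workcell import *
import numpy as np
from scipy.optimize import least_squares
def proj(n,P):
    c=get_calibration(n);T=np.linalg.inv(c["world_from_camera"]);p=(T[:3,:3]@P.T).T+T[:3,3];q=(c["K"]@p.T).T;return q[:,:2]/q[:,2:]
top=[((-15,50,198),(285,263)),((-15,-50,198),(453,247)),((55,-50,198),(438,133)),((55,50,198),(268,147)),((-99,131,67),(148,440)),((-99,-131,67),(530,403)),((77,131,104),(125,172)),((77,-131,104),(508,135))]
sc=[((-99,-131,67),(408,368)),((-99,131,67),(62,288)),((-15,50,196),(208,95)),((-15,-50,196),(350,122)),((55,-50,198),(372,84)),((55,50,198),(238,58)),((0,0,155),(278,153))]
A=lambda l,ox,oy:(np.array([a for a,b in l],float),np.array([((b[0]+.5)/4-.5+ox,(b[1]+.5)/4-.5+oy) for a,b in l]))
D={"top":A(top,290,140),"scene":A(sc,280,165)}
def W(p,P):
    c,s=np.cos(p[2]),np.sin(p[2]);return (np.array([[c,-s,0],[s,c,0],[0,0,1]])@P.T).T+[p[0],p[1],p[3] if len(p)>3 else 0]
def res(p,names=("top","scene")): return np.concatenate([(proj(n,W(p,D[n][0]))-D[n][1]).ravel() for n in names])
for names in [("top",),("scene",),("top","scene")]:
  for p0 in ([550,-150,0],[550,-150,0,0]):
    r=least_squares(lambda p:res(p,names),p0,x_scale=[100,100,1,100][:len(p0)],loss='soft_l1');print(names,r.x.round(3),np.abs(r.fun).mean())
print(r.fun.reshape(-1,2).round(1))
E
python3 fit.py
```

```text
('top',) [ 5.20873e+02 -1.89139e+02  9.80000e-02] 0.7704252122039978
('top',) [ 5.25930e+02 -1.95057e+02  9.70000e-02 -2.41040e+01] 0.6570194300105356
('scene',) [ 5.19259e+02 -1.90207e+02  1.00000e-01] 0.8176124212645074
('scene',) [ 5.50106e+02 -1.77645e+02  9.90000e-02 -1.92740e+01] 0.5857565240962685
('top', 'scene') [ 5.20692e+02 -1.89397e+02  9.90000e-02] 0.805186112738997
('top', 'scene') [ 5.21512e+02 -1.89470e+02  9.70000e-02 -2.32300e+00] 0.7638936767802865
[[-0.2  0.3]
 [ 0.2  0.2]
 [-0.5  0.1]
 [ 0.2  0.5]
 [-1.8  0. ]
 [ 1.6 -0.1]
 [-2.3 -1.1]
 [ 1.3 -1.2]
 [ 1.9  1.3]
 [-2.  -0.1]
 [-0.2  0.8]
 [-1.1  0.6]
 [ 0.5 -1.2]
 [ 0.5 -0.7]
 [ 0.3  0.1]]
```

```bash
cat > h.py <<'E'
from workcell import *
import numpy as np
from scipy.spatial.transform import Rotation as R
FP=np.array([521,-189.5,0]);FY=0.098
RF=R.from_euler('z',FY)
def cur():
    s=state();return s,np.array(s['ee_pos']),R.from_rotvec(s['ee_rot'])
def target(pf,tdeg,sgn=1):
    t=np.radians(tdeg);x=np.array([np.sin(t),0,-np.cos(t)]);y=np.array([0,sgn,0.]);z=np.cross(x,y)
    return FP+RF.apply(pf),RF*R.from_matrix(np.c_[x,y,z])
def delta(pf,tdeg,sgn=1):
    s,p,r=cur();tp,tr=target(np.array(pf,float),tdeg,sgn)
    return r.inv().apply(tp-p).round(1),(r.inv()*tr).as_rotvec().round(4)
def rep():
    s,p,r=cur();print('t',round(s['time_s'],2),'feeder tcp',RF.inv().apply(p-FP).round(1),'F',s['contact_force'].round(1),'gap',round(s['finger_gap'],1));M=(RF.inv()*r).as_matrix();print('x',M[:,0].round(3),'y',M[:,1].round(3),'tilt',np.degrees(np.arctan2(M[0,0],-M[2,0])).round(1),'q',s['q'].round(2))
E
python3 - <<'E'
from h import *
rep();s,p,r=cur();print(r.as_matrix().round(2))
c=get_calibration("wrist")["world_from_camera"];print(r.inv().apply(c[:3,3]-p).round(1),(r.inv()*R.from_matrix(c[:3,:3])).as_matrix().round(2))
for sg in(1,-1):
  print(delta((-100,45,300),0,sg),delta((-100,45,300),38,sg))
E
```

```text
t 0.15 feeder tcp [-189.2  781.3  230.7] F [ 0.2  0.3 -0.1] gap 85.2
x [-0.001 -0.001 -1.   ] y [ 0.498  0.867 -0.001] tilt -0.0 q [-1.11  0.69 -0.19  1.57  0.16  0.9  -0.22]
[[-0.    0.41  0.91]
 [-0.    0.91 -0.41]
 [-1.   -0.    0.  ]]
[-1.428e+02 -1.000e-01 -7.400e+01] [[ 0.   -0.29  0.96]
 [ 1.   -0.   -0.  ]
 [ 0.    0.96  0.29]]
(array([ -68.4, -594.4,  443.7]), array([-5.208e-01, -3.000e-04,  1.400e-03])) (array([ -68.4, -594.4,  443.7]), array([-0.5009, -0.6482,  0.174 ]))
(array([ -68.4, -594.4,  443.7]), array([2.6208e+00, 1.9000e-03, 3.0000e-04])) (array([ -68.4, -594.4,  443.7]), array([2.4963, 0.2308, 0.8599]))
```

```bash
python3 -m creep '-20 -36 27 -0.03 0 0 -1; -40 -72 54 -0.07 0 0 -1; -68 -108 81 -0.1 0 0 -1; -68 -144 108 -0.15 0 0 -1; -68 -180 135 -0.2 0 0 -1; -68 -216 162 -0.25 0 0 -1; -68 -252 190 -0.3 0 0 -1; -68 -288 220 -0.35 0 0 -1; -68 -324 245 -0.4 0 0 -1; -68 -360 270 -0.45 0 0 -1'; python3 -c "
from h import *
rep();print(delta((-90,45,290),0),delta((-90,45,290),38))"
```

```text
time_s: 1.15
ee_pos: [354.9, 128.6, 299.2]
ee_rot: [-0.024, 1.571, 0.022]
contact_force: [1.4, 0.4, 0.3]
finger_gap: 0.1
t 1.15 feeder tcp [-134.2  332.8  299.2] F [1.4 0.4 0.3] gap 0.1
x [-0.001 -0.001 -1.   ] y [ 0.069  0.998 -0.001] tilt -0.0 q [-0.21  0.27 -0.34  2.14  0.13  0.74  0.96]
(array([   9.6, -284.1,   63.9]), array([-0.0687, -0.0005,  0.0015])) (array([   9.6, -284.1,   63.9]), array([-0.0656, -0.6634,  0.0242]))
```

```bash
python3 -m creep '0 -35 8 -0.01 -0.05 0 -1; 0 -70 16 -0.02 -0.1 0 -1; 0 -105 24 -0.03 -0.18 0 -1; 0 -140 32 -0.04 -0.26 0.01 -1; 0 -175 40 -0.05 -0.34 0.01 -1; 0 -210 48 -0.06 -0.42 0.02 -1; 5 -245 56 -0.065 -0.5 0.02 -1; 10 -284 64 -0.066 -0.58 0.024 -1; 10 -284 64 -0.066 -0.663 0.024 -1; 10 -284 64 -0.066 -0.663 0.024 -1'; python3 -c "
from h import *
import cv2
rep();print(delta((-90,45,290),38),delta((-40,45,220),38))
cv2.imwrite('pics/wr1.png',read_camera('wrist')[:,:,::-1])
cv2.imwrite('pics/sc1.png',read_camera('scene')[:,:,::-1])"
```

```text
time_s: 2.15
ee_pos: [408.2, -124.0, 282.5]
ee_rot: [-0.053, 1.121, 0.099]
contact_force: [-0.6, -0.5, 0.1]
finger_gap: 0.1
t 2.15 feeder tcp [-105.9   76.2  282.5] F [-0.6 -0.5  0.1] gap 0.1
x [ 0.434  0.01  -0.901] y [-0.008  1.     0.008] tilt 25.7 q [ 0.92  0.32 -0.77  2.4   0.73  0.11  1.18]
(array([ -0.2, -31.3,  17.5]), array([ 0.0026, -0.2146, -0.0105])) (array([ 84.5, -32.2,  32.2]), array([ 0.0026, -0.2146, -0.0105]))
```

View pics/wr1.png

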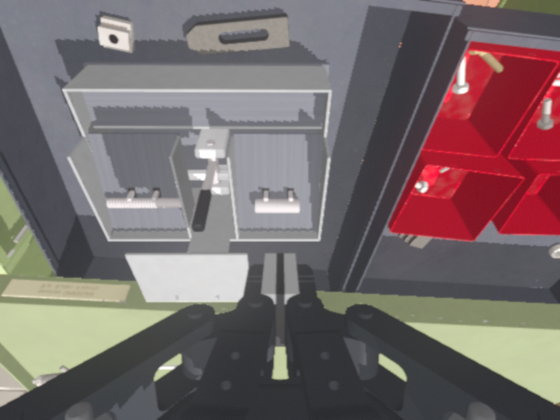

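View pics/sc1.png

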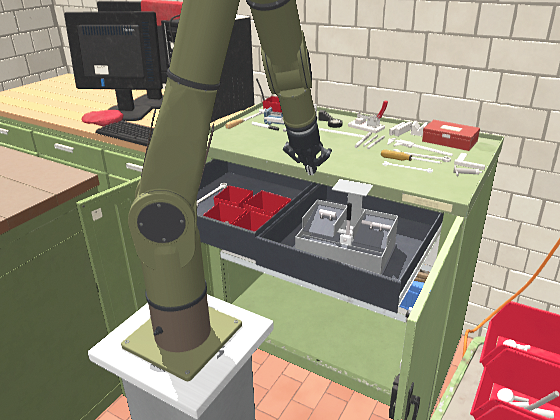

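```bash
python3 - <<'E'
from h import *
c=get_calibration('wrist')
T=np.linalg.inv(c["world_from_camera"])
def pr(p):
    w=FP+RF.apply(p);q=c["K"]@(T[:3,:3]@w+T[:3,3]);return (q[:2]/q[2]).round(1)
for n,p in dict(levtop=(0,0,155),padbot=(-5,0,100),roofFL=(-15,50,195),roofFR=(-15,-50,195),FL=(-99,131,67),FR=(-99,-131,67),laneL=(20,76,78),laneR=(20,-76,78),BLin=(71,123,104)).items(): print(n,pr(p))
E
```

```text
levtop [198.6 226.5]
padbot [206.6 185. ]
roofFL [248.6 249. ]
roofFR [126.5 249.1]
FL [338.9  84.3]
FR [55.9 83.4]
laneL [279.3 189.8]
laneR [145.6 189.7]
BLin [318.7 236.8]
```

```bash
python3 - <<'E'
import cv2
a=cv2.imread("pics/wr1.png")[50:310,60:340]; cv2.imwrite("pics/wr1z.png",cv2.resize(a,None,fx=2.3,fy=2.3,interpolation=2))
E
```

```text
(no output)
```

View pics/wr1z.png

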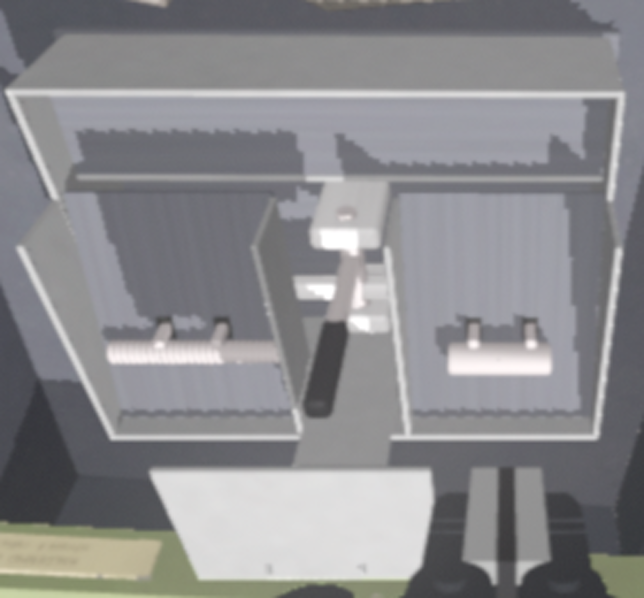

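```bash
python3 -c "
from h import *
print(delta((-60,40,212),38))"
```

```text
(array([ 83.3, -35.9,   9.4]), array([ 0.0024, -0.2126, -0.0089]))
```

```bash
python3 -m creep '0 -10 3 0 -0.05 0 -1; 0 -20 6 0 -0.1 0 -1; 10 -30 9 0 -0.16 0 -1; 25 -36 9 0 -0.212 0 -1; 40 -36 9 0 -0.212 0 -1; 55 -36 9 0 -0.212 -0.009 -1; 70 -36 9 0 -0.212 -0.009 -1; 83 -36 9 0 -0.212 -0.009 -1; 83 -36 9 0 -0.212 -0.009 -1; 83 -36 9 0 -0.212 -0.009 -1'; python3 -c "
from h import *
rep();print(delta((-60,40,212),38),delta((-20,40,163),38),delta((4,40,133),38))"
```

```text
time_s: 3.25
ee_pos: [456.4, -155.2, 211.7]
ee_rot: [-0.048, 0.91, 0.093]
contact_force: [0.1, -0.1, 0.6]
finger_gap: 0.2
t 3.25 feeder tcp [-60.9  40.4 211.7] F [ 0.1 -0.1  0.6] gap 0.2
x [ 0.613  0.001 -0.79 ] y [-0.003  1.    -0.002] tilt 37.8 q [ 1.17  0.85 -1.32  2.54  2.19  0.74 -0.15]
(array([ 0.3, -0.4,  0.9]), array([ 0.0039, -0.0038, -0.0005])) (array([63.5, -0.5,  2.5]), array([ 0.0039, -0.0038, -0.0005])) (array([101.9,  -0.5,   3.1]), array([ 0.0039, -0.0038, -0.0005]))
```

```bash
python3 -m creep '8 0 0 0 0 0 -1; 16 0 1 0 0 0 -1; 24 0 1 0 0 0 -1; 32 0 2 0 0 0 -1; 40 0 2 0 0 0 -1; 48 0 2 0 0 0 -1; 56 0 2 0 0 0 -1; 62 0 2 0 0 0 -1; 62 0 2 0 0 0 -1; 62 0 2 0 0 0 -1'; python3 -c "
from h import *
import cv2
rep();print(delta((4,35,133),38))
cv2.imwrite('pics/wr2.png',read_camera('wrist')[:,:,::-1])
cv2.imwrite('pics/sc2.png',cv2.resize(read_camera('scene')[140:310,270:460,::-1],None,fx=3.5,fy=3.5))"
```

```text
time_s: 4.25
ee_pos: [495.7, -151.1, 163.8]
ee_rot: [-0.048, 0.911, 0.094]
contact_force: [0.7, 0.4, -0.2]
finger_gap: 0.2
t 4.25 feeder tcp [-21.4  40.7 163.8] F [ 0.7  0.4 -0.2] gap 0.2
x [ 0.613  0.001 -0.79 ] y [-0.004  1.    -0.002] tilt 37.8 q [ 1.06  1.   -1.26  2.49  2.26  0.86 -0.15]
(array([39.9, -5.7,  1.2]), array([ 0.0039, -0.0039, -0.001 ]))
```

View pics/wr2.png

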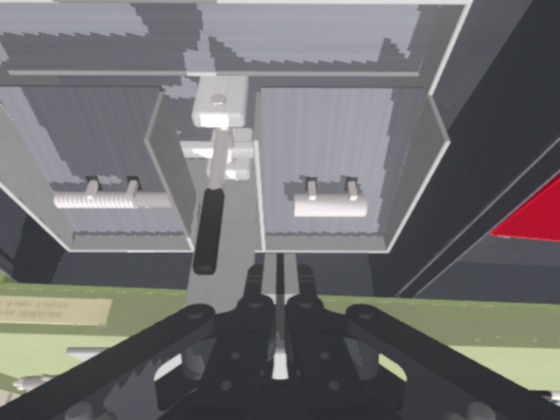

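View pics/sc2.png

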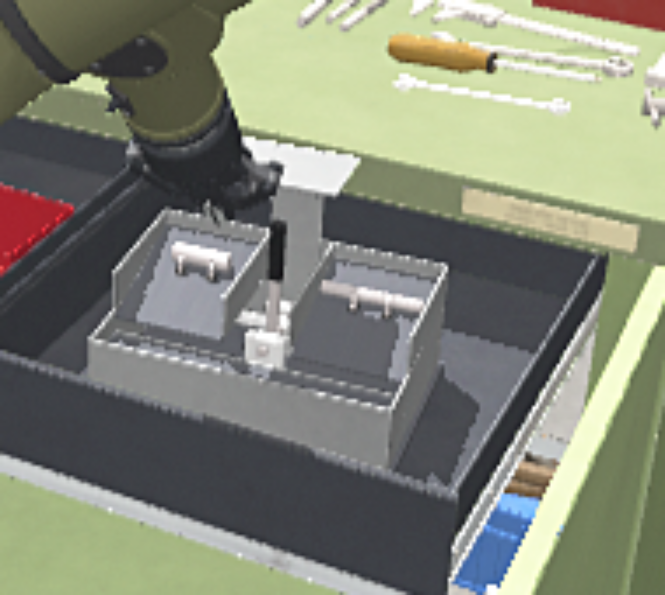

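```bash
python3 -c "
from h import *
print(delta((2,35,130),38))"; python3 -m creep '4 0 0 0 0 0 -1; 8 -1 0 0 0 0 -1; 12 -2 0 0 0 0 -1; 16 -3 0 0 0 0 -1; 20 -4 0 0 0 0 -1; 25 -5 0 0 0 0 -1; 30 -5 0 0 0 0 -1; 35 -5 1 0 0 0 -1; 40 -5 1 0 0 0 -1; 41 -5 1 0 0 0 -1';python3 -c "
from h import *
import cv2
rep();print(delta((2,25,130),38))
cv2.imwrite('pics/wr3.png',read_camera('wrist')[:,:,::-1])"
```

```text
(array([41.3, -5.5, -2.3]), array([ 0.0041, -0.0037, -0.0004]))
time_s: 5.35
ee_pos: [522.3, -153.5, 131.8]
ee_rot: [-0.048, 0.911, 0.094]
contact_force: [-0.8, -0.5, 0.3]
finger_gap: -0.1
t 5.35 feeder tcp [  4.8  35.7 131.8] F [-0.8 -0.5  0.3] gap -0.1
x [ 0.613  0.001 -0.79 ] y [-0.004  1.    -0.002] tilt 37.8 q [ 1.02  1.09 -1.21  2.44  2.31  0.9  -0.13]
(array([ -0.3, -10.7,  -3.4]), array([ 0.0039, -0.0039, -0.0008]))
```

View pics/wr3.png

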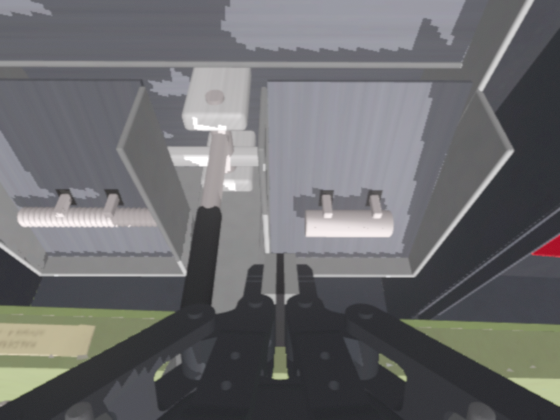

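```bash
python3 -m creep '0 -2 0 0 0 0 -1; 0 -4 -1 0 0 0 -1; 0 -6 -2 0 0 0 -1; 0 -8 -3 0 0 0 -1; 0 -10 -3 0 0 0 -1; 0 -11 -3 0 0 0 -1; 0 -12 -3 0 0 0 -1; 0 -13 -3 0 0 0 -1; 0 -14 -3 0 0 0 -1; 0 -15 -3 0 0 0 -1';python3 -c "
from h import *
import cv2
rep()
cv2.imwrite('pics/wr4.png',read_camera('wrist')[:,:,::-1])"
```

```text
time_s: 6.4
ee_pos: [521.3, -168.7, 130.1]
ee_rot: [-0.048, 0.911, 0.094]
contact_force: [0.9, -0.1, 0.5]
finger_gap: -0.0
t 6.4 feeder tcp [  2.4  20.7 130.1] F [ 0.9 -0.1  0.5] gap -0.0
x [ 0.613  0.001 -0.79 ] y [-0.004  1.    -0.002] tilt 37.8 q [ 1.06  1.09 -1.2   2.42  2.32  0.86 -0.09]
```

View pics/wr4.png

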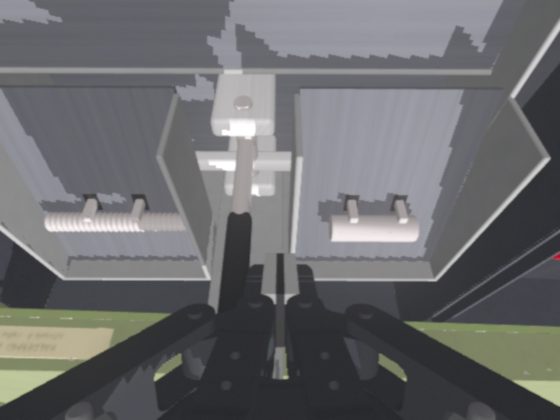

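```bash
python3 -m creep '0 -1 0 0 0 0 -1; 0 -2 0 0 0 0 -1; 0 -3 0 0 0 0 -1; 0 -4 0 0 0 0 -1; 0 -5 0 0 0 0 -1; 0 -6 0 0 0 0 -1; 0 -7 0 0 0 0 -1; 0 -8 0 0 0 0 -1; 0 -9 0 0 0 0 -1; 0 -10 0 0 0 0 -1';python3 -c "
from h import *
import cv2
rep()
cv2.imwrite('pics/wr5.png',read_camera('wrist')[:,:,::-1])"
```

```text
time_s: 7.45
ee_pos: [522.3, -178.7, 130.1]
ee_rot: [-0.048, 0.911, 0.094]
contact_force: [0.3, 1.7, 1.5]
finger_gap: -0.3
t 7.45 feeder tcp [  2.4  10.6 130.1] F [0.3 1.7 1.5] gap -0.3
x [ 0.613  0.001 -0.79 ] y [-0.004  1.    -0.002] tilt 37.8 q [ 1.08  1.08 -1.19  2.4   2.32  0.82 -0.06]
```

View pics/wr5.png

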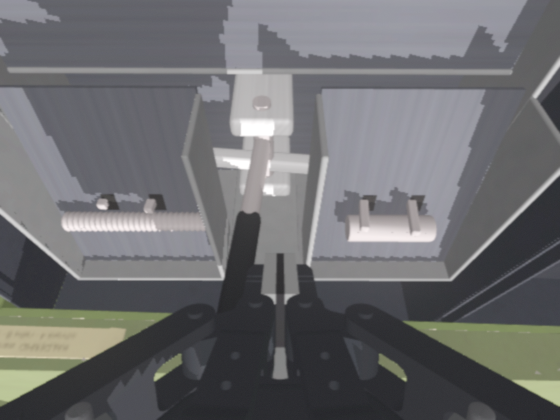

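```bash
python3 -m creep '0 -1 0 0 0 0 -1; 0 -2 0 0 0 0 -1; 0 -3 0 0 0 0 -1; 0 -4 0 0 0 0 -1; 0 -5 0 0 0 0 -1; 0 -6 0 0 0 0 -1; 0 -7 0 0 0 0 -1; 0 -8 0 0 0 0 -1; 0 -9 0 0 0 0 -1; 0 -10 0 0 0 0 -1';python3 -c "
from h import *
import cv2
rep()
cv2.imwrite('pics/wr6.png',read_camera('wrist')[:,:,::-1])
rep()"
```

```text
time_s: 8.5
ee_pos: [523.1, -188.7, 130.0]
ee_rot: [-0.048, 0.911, 0.094]
contact_force: [-0.0, 4.6, -2.4]
finger_gap: 0.0
t 8.5 feeder tcp [  2.2   0.6 130. ] F [-0.   4.6 -2.4] gap 0.0
x [ 0.612  0.001 -0.791] y [-0.004  1.    -0.001] tilt 37.8 q [ 1.1   1.08 -1.18  2.38  2.31  0.79 -0.04]
t 8.55 feeder tcp [  2.2   0.3 130. ] F [-0.3  4.2 -1.5] gap 0.2
x [ 0.612  0.001 -0.791] y [-0.004  1.    -0.001] tilt 37.8 q [ 1.1   1.08 -1.18  2.38  2.31  0.79 -0.04]
```

View pics/wr6.png

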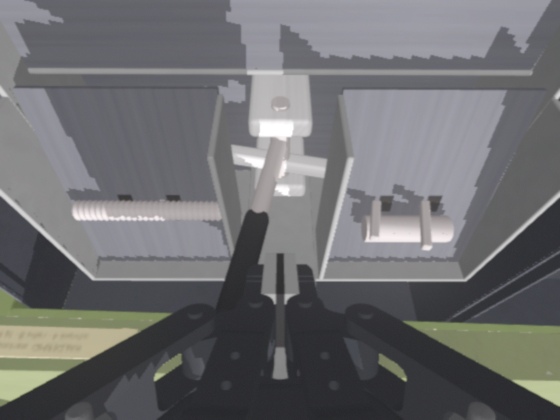

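```bash
python3 -m creep '0 -0.5 0 0 0 0 -1; 0 -1 0 0 0 0 -1; 0 -1.5 0 0 0 0 -1; 0 -2 0 0 0 0 -1; 0 -2.5 0 0 0 0 -1; 0 -3 0 0 0 0 -1; 0 -3.5 0 0 0 0 -1; 0 -4 0 0 0 0 -1; 0 -4.5 0 0 0 0 -1; 0 -4.5 0 0 0 0 -1';python3 -c "
from h import *
import cv2
rep()
cv2.imwrite('pics/wr7.png',read_camera('wrist')[:,:,::-1])
rep()"
```

```text
time_s: 9.55
ee_pos: [523.4, -193.0, 129.9]
ee_rot: [-0.047, 0.911, 0.095]
contact_force: [-0.5, 5.4, -1.8]
finger_gap: 0.0
t 9.55 feeder tcp [  2.   -3.7 129.9] F [-0.5  5.4 -1.8] gap 0.0
x [ 0.612  0.002 -0.791] y [-0.004  1.    -0.001] tilt 37.7 q [ 1.11  1.08 -1.17  2.37  2.31  0.77 -0.03]
t 9.6 feeder tcp [  2.   -3.7 129.9] F [-0.9  5.6 -1.3] gap 0.1
x [ 0.612  0.002 -0.791] y [-0.004  1.    -0.001] tilt 37.7 q [ 1.11  1.08 -1.17  2.37  2.31  0.77 -0.03]
```

View pics/wr7.png

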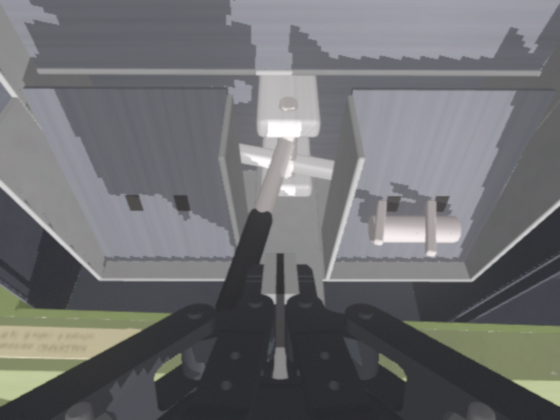

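```bash
python3 -m creep '0 -0.3 0 0 0 0 -1; 0 -0.6 0 0 0 0 -1; 0 -0.9 0 0 0 0 -1; 0 -1.2 0 0 0 0 -1; 0 -1.5 0 0 0 0 -1; 0 -1.5 0 0 0 0 -1; 0 -1.5 0 0 0 0 -1; 0 -1.5 0 0 0 0 -1; 0 -1.5 0 0 0 0 -1; 0 -1.5 0 0 0 0 -1';python3 -c "
from h import *
rep()"
```

```text
time_s: 10.6
ee_pos: [523.3, -193.7, 129.9]
ee_rot: [-0.047, 0.911, 0.097]
contact_force: [-0.1, 6.2, -1.4]
finger_gap: 0.0
t 10.6 feeder tcp [  1.9  -4.4 129.9] F [-0.1  6.2 -1.4] gap 0.0
x [ 0.612  0.004 -0.791] y [-0.006  1.     0.   ] tilt 37.7 q [ 1.11  1.07 -1.17  2.37  2.31  0.77 -0.02]
```

```bash
python3 -m creep '0 -1 0 0 0 0 -1; 0 -1.3 0 0 0 0 -1; 0 -1.6 0 0 0 0 -1; 0 -2 0 0 0 0 -1; 0 -2.3 0 0 0 0 -1; 0 -2.6 0 0 0 0 -1; 0 -2.6 0 0 0 0 -1; 0 -2.6 0 0 0 0 -1; 0 -2.6 0 0 0 0 -1; 0 -2.6 0 0 0 0 -1';python3 -c "
from h import *
rep()
import cv2
cv2.imwrite('pics/wr8.png',read_camera('wrist')[:,:,::-1])
cv2.imwrite('pics/sc8.png',cv2.resize(read_camera('scene')[140:310,270:460,::-1],None,fx=3.5,fy=3.5))
rep()"
```

```text
time_s: 11.6
ee_pos: [523.2, -193.9, 130.1]
ee_rot: [-0.046, 0.911, 0.102]
contact_force: [1.2, 8.0, -2.6]
finger_gap: 0.2
t 11.6 feeder tcp [  1.8  -4.6 130.1] F [ 1.2  8.  -2.6] gap 0.2
x [ 0.612  0.009 -0.791] y [-0.01   1.     0.003] tilt 37.7 q [ 1.12  1.07 -1.17  2.37  2.31  0.75 -0.02]
t 11.7 feeder tcp [  1.8  -4.6 130.1] F [ 0.1  7.9 -3.9] gap -0.2
x [ 0.612  0.009 -0.791] y [-0.01   1.     0.003] tilt 37.7 q [ 1.12  1.07 -1.17  2.37  2.31  0.75 -0.02]
```

View pics/wr8.png

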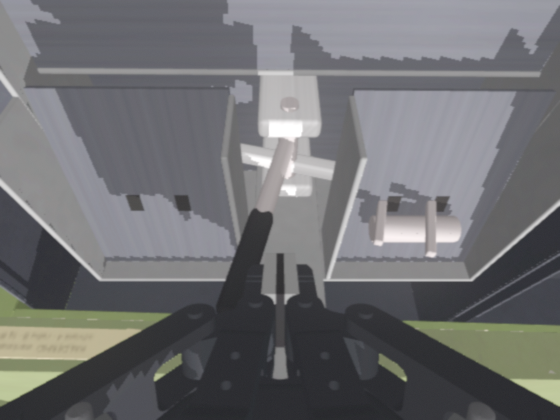

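View pics/sc8.png

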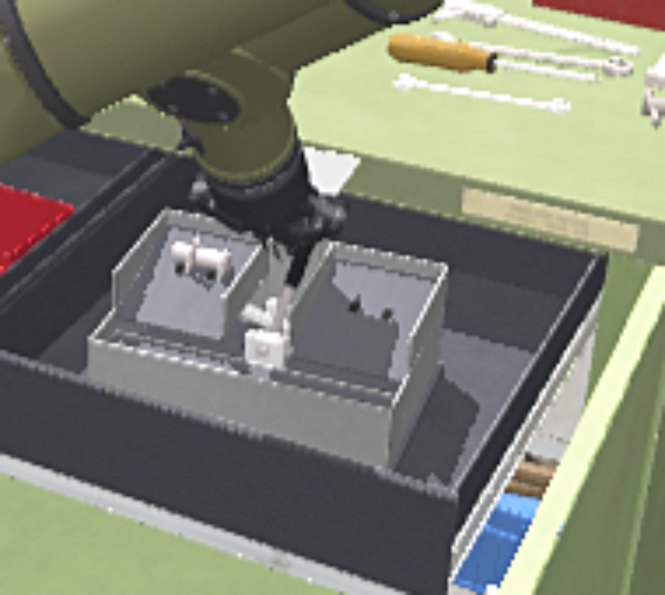

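```bash
python3 - <<'E'
from h import *
c=get_calibration('wrist');T=np.linalg.inv(c["world_from_camera"])
def pr(p):
    w=FP+RF.apply(p);q=c["K"]@(T[:3,:3]@w+T[:3,3]);return (q[:2]/q[2]).round(1)
for th in(0,-.2,-.22,-.235,-.25,-.27):
  s,cc=np.sin(th),np.cos(th)
  # y=-? top to right: y=r*sin(th)
  f=lambda r,l,x=-5:pr((x,r*s+l*cc,45+r*cc-l*s))
  print(th,'padbot L/R',f(55,-6),f(55,6),'r=90 L/R',f(90,-6),f(90,6))
print(pr((20,-76,78)),pr((-15,50,195)))
E
python3 - <<'E'
import cv2
a=cv2.imread("pics/wr8.png")[130:330,190:390]; cv2.imwrite("pics/wr8z.png",cv2.resize(a,None,fx=3,fy=3,interpolation=2))
E
```

```text
0 padbot L/R [278.1 207.7] [302.5 207.8] r=90 L/R [278.2 273.8] [305.8 273.9]
-0.2 padbot L/R [256.3 203.9] [280.1 207.9] r=90 L/R [237.6 267.5] [264.4 272.5]
-0.22 padbot L/R [254.2 203.3] [277.8 207.7] r=90 L/R [233.7 266.4] [260.3 272. ]
-0.235 padbot L/R [252.7 202.8] [276.2 207.5] r=90 L/R [230.9 265.6] [257.2 271.5]
-0.25 padbot L/R [251.1 202.4] [274.5 207.3] r=90 L/R [228.  264.7] [254.2 271. ]
-0.27 padbot L/R [249.1 201.7] [272.3 207. ] r=90 L/R [224.2 263.5] [250.1 270.3]
[158.5 201.1] [458.4 440. ]
```

View pics/wr8z.png

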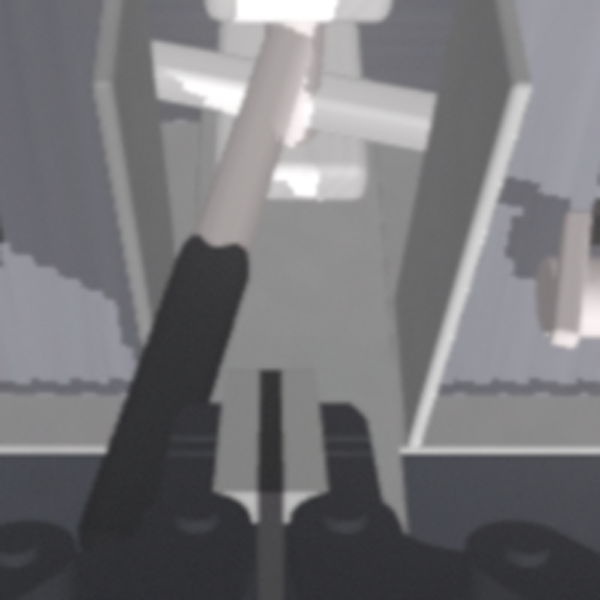

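```bash
python3 -m creep '0 -2.8 0 0 0 0 -1; 0 -3 0 0 0 0 -1; 0 -3.2 0 0 0 0 -1; 0 -3.4 0 0 0 0 -1; 0 -3.4 0 0 0 0 -1; 0 -3.4 0 0 0 0 -1; 0 -3.4 0 0 0 0 -1; 0 -3.4 0 0 0 0 -1; 0 -3.4 0 0 0 0 -1; 0 -3.4 0 0 0 0 -1';python3 -c "
from h import *
rep()
print(delta((2,36,130),38))"
```

```text
time_s: 12.7
ee_pos: [523.1, -194.0, 130.2]
ee_rot: [-0.045, 0.911, 0.11]
contact_force: [0.4, 10.2, -2.6]
finger_gap: 0.0
t 12.7 feeder tcp [  1.6  -4.7 130.2] F [ 0.4 10.2 -2.6] gap 0.0
x [ 0.612  0.016 -0.791] y [-0.016  1.     0.008] tilt 37.8 q [ 1.12  1.07 -1.17  2.36  2.31  0.74 -0.01]
(array([ 1.1, 40.7,  0.5]), array([ 0.0083, -0.0042, -0.0161]))
```

```bash
python3 -m creep '0 0 0 0 0 -0.005 -1; 0 1.5 0 0 0 -0.016 -1; 0 3 0 0 0 -0.016 -1; 0 5 0 0 0 -0.016 -1; 0 7 0 0 0 -0.016 -1; 0 9 0 0 0 -0.016 -1; 0 11 0 0 0 -0.016 -1; 0 13 0 0 0 -0.016 -1; 0 15 0 0 0 -0.016 -1; 0 17 0 0 0 -0.016 -1' && python3 -m creep '0 1.5 0 0 0 0 -1; 0 3 0 0 0 0 -1; 0 4.5 0 0 0 0 -1; 0 6 0 0 0 0 -1; 0 7.5 0 0 0 0 -1; 0 9 0 0 0 0 -1; 0 12 0 0 0 0 -1; 0 16 0 0 0 0 -1; 0 20 0 0 0 0 -1; 0 23 0 0 0 0 -1';python3 -c "
from h import *
rep()
print(delta((-21,40,164),38),delta((-60,40,212),38))
import cv2
cv2.imwrite('pics/wr9.png',read_camera('wrist')[:,:,::-1])"
```

```text
time_s: 13.7
ee_pos: [521.3, -177.6, 130.3]
ee_rot: [-0.052, 0.911, 0.094]
contact_force: [1.2, 1.6, 0.0]
finger_gap: 0.0
time_s: 14.7
ee_pos: [518.9, -154.1, 130.2]
ee_rot: [-0.053, 0.911, 0.094]
contact_force: [0.9, 0.1, -0.8]
finger_gap: 0.0
t 14.7 feeder tcp [  1.4  35.5 130.2] F [ 0.9  0.1 -0.8] gap 0.0
x [ 0.612 -0.001 -0.791] y [-0.006  1.    -0.006] tilt 37.8 q [ 1.02  1.09 -1.21  2.45  2.32  0.91 -0.13]
(array([-40.4,   4.5,   3. ]), array([ 0.0082, -0.0041,  0.0007])) (array([-102.3,    4.5,    1.6]), array([ 0.0082, -0.0041,  0.0007]))
```

View pics/wr9.png

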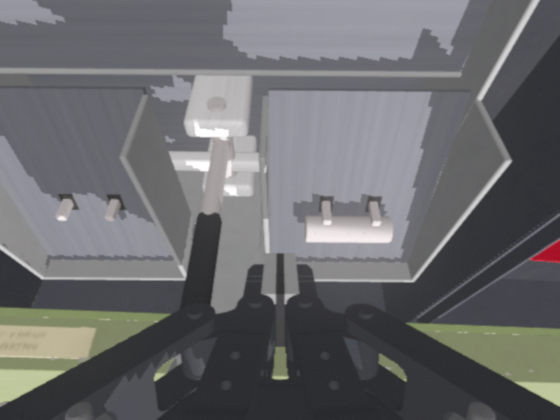

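Lever is back in the middle, both gates are up, the dowel (348,230) is behind its gate, and the right lane is empty. I back out along the tool axis and look at the tray.

```bash
python3 -m creep '-8 2 0 0 0 0 -1; -18 4 1 0 0 0 -1; -30 4 2 0 0 0 -1; -42 4 2 0 0 0 -1; -54 4 2 0 0 0 -1; -66 4 2 0 0 0 -1; -78 4 2 0 0 0 -1; -90 4 2 0 0 0 -1; -102 4 2 0 0 0 -1; -102 4 2 0 0 0 -1';python3 -c "
from h import *
import cv2
rep()
a=read_camera('wrist');cv2.imwrite('pics/wr10.png',a[:,:,::-1])
cv2.imwrite('pics/top10.png',cv2.resize(read_camera('top')[140:290,290:470,::-1],None,fx=4,fy=4,interpolation=2))"
```

```text
time_s: 15.75
ee_pos: [457.0, -156.1, 213.2]
ee_rot: [-0.054, 0.91, 0.094]
contact_force: [1.4, 0.2, -0.4]
finger_gap: 0.0
t 15.75 feeder tcp [-60.4  39.5 213.2] F [ 1.4  0.2 -0.4] gap 0.0
x [ 0.613 -0.002 -0.79 ] y [-0.007  1.    -0.007] tilt 37.8 q [ 1.17  0.85 -1.32  2.53  2.19  0.74 -0.14]
```

View pics/wr10.png

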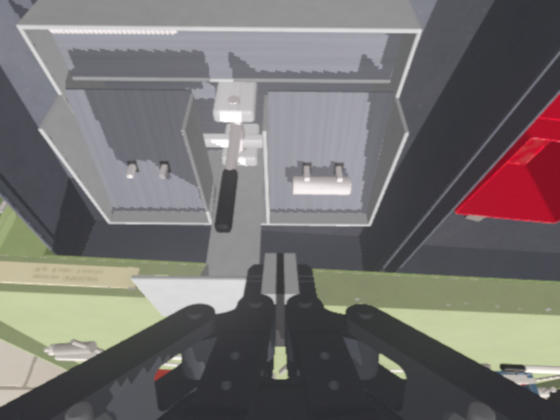

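View pics/top10.png

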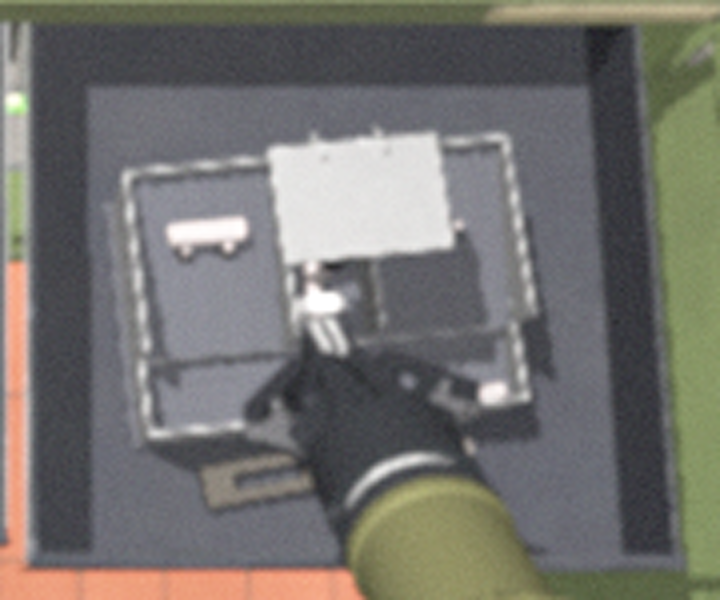

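```bash
python3 -c "
from h import *
rep();job_done()"
```

```text
t 15.85 feeder tcp [-59.5  39.5 212.4] F [ 0.5 -0.5  0.4] gap -0.4
x [ 0.613 -0.001 -0.79 ] y [-0.006  1.    -0.006] tilt 37.8 q [ 1.17  0.85 -1.32  2.53  2.19  0.74 -0.14]
the job is handed in; nothing more can be done
```

The stud was in the right lane. I pushed the lever over to the right stop with the shut fingers tilted 38° under the guard. I held it there for about two seconds, then eased it back to the middle over about two seconds and withdrew. I handed the job in at about 16 s of the 40 s.

- **At the stop:** the lever angle read from the picture was about -0.255 rad, a rough estimate. The tool had also stopped moving while the measured force rose from about 6 N to 10 N. That is well below the 25 N limit.
- **After release:** the last pictures show the stud in the tray against its front wall, the dowel behind its raised gate, and the lever upright.
- **Robot clear:** the robot stands clear of the feeder, and the force readings are at noise level.
- **Not checked closely:** I judged the stud's final rest from single pictures and did not measure its speed. The T-nut and part of the strap clamp were hidden by the arm in the last picture, but the tool never went near them. I did not look at the left drawer again at the end.

No check failed. The only disagreement was in the wrist picture. The guard's front edge appeared about 4 pixels from where my fitted pose put it, roughly 3 mm, which was within the clearance I had left.

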